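Peel the empty top tray off the nested pair in the parts case

ROBOT

A 6-joint arm with a two-finger parallel gripper is mounted at the origin on a cart in front of the work surface, level with it; the furniture and walls round the work are solid. World frame = base frame: x ahead of the robot, y to its left, z up, the work surface at z = 0. Lengths are in mm, angles in rad, forces in N, time in s.
With the tool pointing down it reaches from about 275 to 1000 mm from the base axis. Payload 8.4 kg.
Tool frame: the origin (TCP) lies between the finger pads; the fingertips stand 17 mm ahead of it and the grasp point (between the pads) lies 2 mm behind it (r.tcp_to_tips is the distance from the TCP to the fingertips, in mm); z points along the fingers, y is the line along which they close (so a half turn about z gives the same grasp; the last joint's range is limited). The gripper opens to 85 mm and grips with 20 to 120 N. Pads are 22 mm wide; open, the fingers measure 114 mm over their backs; the gripper's body (76 mm by 85 mm) begins 54 mm behind the grasp point. The pads swing forward as they close: fully open they stand 13 mm farther back than shut.
Start: joints at [-1.213, 0.353, 1.633, -0, 1.155, -0.002], TCP at [220.053, -584.983, 248.281] pointing down, gripper open.
Joint ranges: [-2.63, 2.63], [-0.92, 2.1], [0.06, 2.66], [-1.3, 4.44], [0, 2.69], [-3.02, 3.02]. Speed limits (rad/s): [2.22, 2.22, 2.79, 3.14, 3.14, 3.14].

INTERFACE

Orientations are given as [roll, pitch, yaw] about the fixed x, y, z axes, in that order (R = Rz(yaw) Ry(pitch) Rx(roll)).
In Python, from rig import r gives the robot as it stands. The module is installed in compiled form; this text tells all that it offers.
- The arm moves only by the tool apply_moves, never from a script. Its argument "series" is text: rows parted by semicolons, each of 7 numbers parted by spaces: the shift along the tool's x, y, z in cm, then the turn, a rotation vector about the tool's x, y, z in rad, then the gripper's target within -1 to 1 (shut at 1, half-way at 0, fully open at -1). In form: tx ty tz rx ry rz fingers; .... A call has exactly 10 rows; each row shifts and turns the commanded pose from where the row before left it, along the tool's axes as they then stand; what a row does not reach is not made up. A row lasts 1/12 s, in which the tool goes at most 41.7 mm and 7.16 degrees, less where a joint would pass 70% of its speed; a pose out of reach is approached as far as the arm can. A call with a gripper value outside its range is refused whole. The fingers move at their own pace and stop on an object; "squeeze" is the grip in N (left out, the last holds). Time passes only in rows, so rows that do not move let the fingers close, or fill a call up. It gives the time, the measured TCP pose, the force and the opening at its end, in the units of the state.
- r.sense(): the state, without advancing time (a new reading comes with each control period).
- r.grab_frame(name): name is "side" or "top" or "wrist"; returns the picture (480x640x3 uint8, blue, green, red); there is no depth.
- r.camera_info(name): a dict with "K" (3x3 intrinsics, pixels), "extrinsics" (4x4, takes a point from camera to world coordinates). Camera axes: x right, y down, z forward; pixel columns grow to the right and rows downward; lengths in mm; the calibration is good to about 2 mm. The wrist camera is an equidistant fisheye: a pixel r from the principal point sees the ray r / f radians off the axis. A picture is of the moment at which its call begins: read the wrist's pose just before it. camera_info takes no time and is no camera call; for the wrist camera it gives the pose at the moment of the call.
- r.sign_off(): hands the job in, once; it reports no verdict.
The state is a dict: "clock": time; "qpos": joint angles; "qvel": joint speeds; "joint_efforts": joint torques, N m; "eef_pos": TCP position; "tcp_rot": TCP orientation; "contact_force": force on the tool from outside, world axes, zero at the start; "wrist_torque": the same for the moment, N m; "opening": opening from 0.0 (shut) to 1.0 (fully open).
Only numpy, scipy, OpenCV 4.12 (cv2) and the standard library are available. Lean on these libraries where they do the work, as an engineer would, in place of code of your own. Each camera call takes 0.05 s, during which the arm holds its last target. There are 200 camera calls.

TASK

Open the lid of the grey steel parts case until it rests back on its stop. Then peel the empty top tray off the tray it is stuck in: take it by the grip lug, lift that corner first while the opposite corner is still seated, and let the snaps let go one after another, so that the loaded tray underneath stays down in the case; leave the tools lying around alone. Finish while still holding the tray: keep it up, level and still, some 15 cm above the case, in the grip of the fingers.

Things in the scene. Friction and masses are not known exactly. Their poses are not given: they have to be found in the camera images.
- case: grey sheet-steel parts case, fixed to the bench: 150 (its x) x 200 (its y) x 62 mm high without the lid, walls and floor 3 mm; origin at the centre of its underside, x from the front (the side with the knob) to the hinge, y to the left, z up
- lid (a joint): angle of the case's lid: 0 shut, 1.85 rad open, leaning back on its stop. The lid is 30 mm deep, 150 x 200 mm, 0.35 kg; it needs about 1.5 N upward at the knob, falls shut below about 1.35 rad and falls on to its stop by itself beyond that
- lid_knob (a point): centre of the 18 mm brass ball knob 28 mm out from the middle of the lid's front face, on an 8 mm stem along the lid's x. Shut: 75 mm above the bench, 178 mm ahead of the hinge axis and 13 mm higher. Pinch it from above at its two sides (along the case's y); it turns between the pads as the lid swings
- lid_hinge (a point): middle of the lid's hinge axis, at the top of the case's back wall; the axis runs along the case's y, and the lid opens upward and backward about it
- tray_lug (a point): centre of the top tray's grip lug: an upstanding rib 28 mm long, 12 thick, 20 high on the flange at the front right corner (-x, -y), its length along the 45 degree line between the tray's +x and +y, so pinch it across that line. Axes as the tray's. Seated: 75 mm above the bench (flange top 65, lug top 85), at (-53, -78) mm from the case's middle, give or take 3
- tray_middle (a point): middle of the white empty top tray, half-way up; x, y along its sides. 138 x 188 mm over the flange, 38 high, 0.1 kg; seated its underside is 27 mm above the bench. Its foot is held 14 mm deep in the tray below by six spring snaps of 2 N, three at the front and three at the back wall; each acts where the tray has risen 4 to 8 mm. Some 5 N up at the lug peels it; 12 N straight up lifts both trays
- tray_far_corner (a point): upper face of the top tray's flange at the corner opposite the lug (back left, +x, +y), 5 mm inside the edges; 65 mm above the bench when seated; from the lug's centre it is at (117, 167, -10) mm in the tray's axes. While the foot is still in the tray below (14 mm) there is 3.5 mm of play round it: tilted by more than some 0.13 rad it wedges there, so tilt it about 0.1 rad, then lift
- low_middle (a point): middle of the lower tray, half-way up, of the same shape as the top tray; it lies on the case's floor with 3 mm of play all round, 22 mm above the bench, and holds a steel block and two brass blanks, about 1 kg in all
- block_middle (a point): centre of the 75 x 75 x 20 mm steel bench block in the lower tray, hidden below the top tray at the start
- pliers_flat: red-handled pliers lying on the bench left of the case, 141 x 42 x 11 mm; leave them alone; origin at the centre of the underside
- needle_file_4: needle file, 178 mm long, 17 mm handle, lying on the bench in front of the case; leave it alone; origin at its middle
- emery: emery block, 53 x 95 x 29 mm, lying on the bench right of the case; leave it alone; origin at the centre of the underside

How it is judged:
By the outcome, as a careful person would: the job done as asked, in the order asked, and still so for the second after the job is handed in, while the arm keeps its last pose, push and grip.
It also fails if it takes over 48 s, if anything falls off the work surface, if the arm or the gripper's body presses on something with over 40 N, if the wrist force passes 120 N, or if a joint passes its speed limit or range.

## Working session

There is one attempt and no reset: what is moved stays moved. The work goes in short steps, Python scripts to look and compute and a tool call to move; the robot and the scene stay as the last step left them, time stands still between calls to the robot, and variables do not carry over. Pictures are saved under pics/ and viewed, on a budget of 10 in all, crops included, one or two more only if the job needs it, and the job is handed in when it is done.

Besides the shell and the picture viewer there is one more tool, called after "Emit:" as name(argument=value, ...), one argument or row to a line, values as JSON. apply_moves: Moves the arm, as the interface text tells. Its arguments: {"type":"object","properties":{"series":{"type":"string"},"squeeze":{"type":"number"}},"required":["series"]}

```bash
mkdir -p pics
python3 - <<'E'
from rig import r
import cv2,numpy as np
s=r.sense();print(s)
for n in("side","top"):
    f=r.grab_frame(n);cv2.imwrite(f"pics/{n}0.png",f);i=r.camera_info(n);print(n,np.round(i["K"],1).tolist(),np.round(i["extrinsics"],3).tolist())
print(r.tcp_to_tips)
E
```

```text
{'clock': 0.0, 'qpos': array([-1.21341642e+00,  3.53649454e-01,  1.63417924e+00, -2.03550482e-05,
        1.15523392e+00, -2.37784013e-03]), 'qvel': array([ 8.66359310e-04,  1.59247613e-03, -8.96378295e-05,  1.84028900e-03,
        1.40881777e-03, -7.61989500e-04]), 'joint_efforts': array([-6.85879131e-04, -6.05250335e+01, -3.42065406e+01, -1.09590437e-04,
        9.14760225e-03,  9.08845266e-06]), 'eef_pos': array([ 219.86562396, -584.52721843,  247.5415704 ]), 'tcp_rot': array([-3.14012265e+00,  1.51151342e-05,  3.59765990e-01]), 'contact_force': array([-0.16312749,  0.53049675, -0.34162527]), 'wrist_torque': array([-0.0268666 , -0.01253681, -0.01269959]), 'opening': 1.000512325210162}
side [[515.9, 0.0, 327.7], [0.0, 515.9, 230.8], [0.0, 0.0, 1.0]] [[-0.983, -0.077, 0.169, 340.873], [-0.186, 0.382, -0.905, 591.743], [0.005, -0.921, -0.389, 415.823], [0.0, 0.0, 0.0, 1.0]]
top [[540.6, 0.0, 311.9], [0.0, 540.6, 228.4], [0.0, 0.0, 1.0]] [[0.019, -0.978, 0.207, 321.41], [-1.0, -0.018, 0.007, -185.308], [-0.003, -0.207, -0.978, 997.517], [0.0, 0.0, 0.0, 1.0]]
17.0
```

View pics/top0.png

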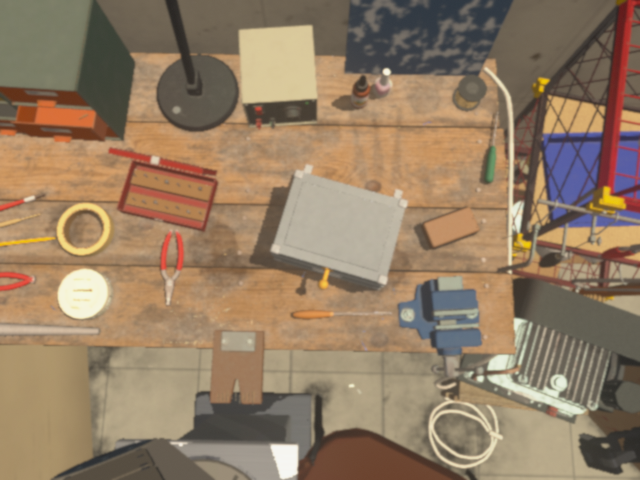

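View pics/side0.png

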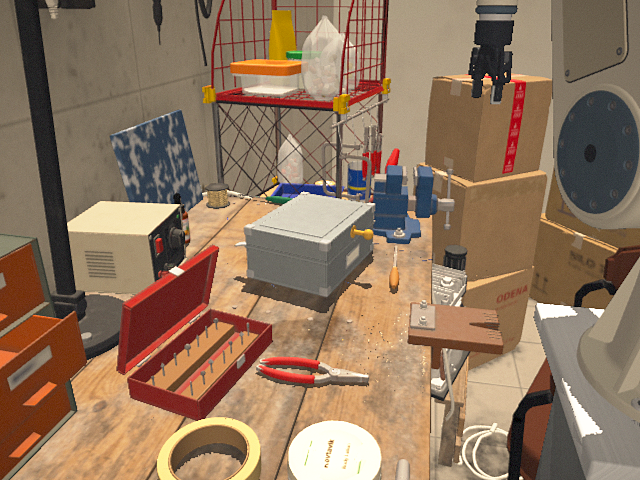

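The top view shows the case (lid corners about (303,172), (405,200), (382,283), (275,250)) and its knob at about (325,279). In the side view the knob is at about (363,233). The file lies just in front of the case, the pliers to its left and the emery block to its right.

```bash
cat > h.py <<'E'
import numpy as np,cv2
from rig import r
def ray(n,u,v):
    i=r.camera_info(n);K=np.array(i["K"]);E=np.array(i["extrinsics"])
    x,y=(u-K[0,2])/K[0,0],(v-K[1,2])/K[1,1]
    if n=="wrist":
        t=np.hypot(x,y);d=np.array([x/t*np.sin(t),y/t*np.sin(t),np.cos(t)])
    else: d=np.array([x,y,1.])
    d=E[:3,:3]@d;return E[:3,3],d/np.linalg.norm(d)
def onz(n,u,v,z):
    o,d=ray(n,u,v);return o+d*(z-o[2])/d[2]
def tri(a,b):
    (o,d),(p,e)=a,b;t=np.linalg.lstsq(np.c_[d,-e],p-o,rcond=None)[0]
    P,Q=o+d*t[0],p+e*t[1];return (P+Q)/2,np.linalg.norm(P-Q)
def blob(m,box,k=3):
    u0,v0,u1,v1=box;q=np.zeros_like(m);q[v0:v1,u0:u1]=m[v0:v1,u0:u1]
    c,l,s,ce=cv2.connectedComponentsWithStats(q);
    return [(s[j],ce[j].round(1)) for j in np.argsort(-s[1:,4])[:k]+1]
E
python3 - <<'E'
from h import *
B={}
for n,box in(("top",(300,262,345,300)),("side",(345,220,385,250))):
    f=cv2.imread(f"pics/{n}0.png");h=cv2.cvtColor(f,cv2.COLOR_BGR2HSV)
    m=cv2.inRange(h,(15,140,150),(32,255,255));B[n]=blob(m,box,2);print(n,B[n])
f=cv2.imread("pics/top0.png");h=cv2.cvtColor(f,cv2.COLOR_BGR2HSV)
m=cv2.inRange(h,(0,0,135),(180,28,255));m=cv2.morphologyEx(m,cv2.MORPH_OPEN,np.ones((5,5)))
q=np.zeros_like(m);q[160:295,262:415]=m[160:295,262:415]
c=max(cv2.findContours(q,0,2)[0],key=cv2.contourArea);rc=cv2.minAreaRect(c);bp=cv2.boxPoints(rc);print(rc,bp)
P=[onz("top",*p,92)for p in bp];print(np.round(P,1))
for i in range(4):
    d=P[(i+1)%4]-P[i];print(np.linalg.norm(d),np.arctan2(d[1],d[0]))
print(np.mean(P,0))
for n in B: print(onz(n,*B[n][0][1],75))
print(tri(ray("top",*B["top"][0][1]),ray("side",*B["side"][0][1])))
E
```

```text
top [(array([319, 268,  11,  21, 141], dtype=int32), array([324.3, 279.5]))]
side [(array([350, 225,  23,  14, 147], dtype=int32), array([362. , 232.6]))]Traceback (most recent call last):
  File "<stdin>", line 9, in <module>
ValueError: max() iterable argument is empty
```

Run:
```python
from h import *
B={}
for n,box in(("top",(300,262,345,300)),("side",(345,220,385,250))):
    f=cv2.imread(f"pics/{n}0.png");h=cv2.cvtColor(f,cv2.COLOR_BGR2HSV)
    m=cv2.inRange(h,(12,120,110),(34,255,255));q=m*0;u0,v0,u1,v1=box;q[v0:v1,u0:u1]=m[v0:v1,u0:u1]
    d=cv2.distanceTransform(q,cv2.DIST_L2,5);w=np.argwhere(d>d.max()-.6);B[n]=w.mean(0)[::-1];print(n,d.max(),B[n])
f=cv2.imread("pics/top0.png");h=cv2.cvtColor(f,cv2.COLOR_BGR2HSV);print(h[225,340],h[190,300],h[270,330],h[230,265],h[278,350])
m=cv2.inRange(h,(0,0,int(h[225,340][2])-20),(180,int(h[225,340][1])+20,255));m=cv2.morphologyEx(m,cv2.MORPH_OPEN,np.ones((5,5)))
q=np.zeros_like(m);q[160:295,262:415]=m[160:295,262:415]
c=max(cv2.findContours(q,0,2)[0],key=cv2.contourArea);rc=cv2.minAreaRect(c);bp=cv2.boxPoints(rc);print(rc)
P=[onz("top",*p,92)for p in bp];print(bp,np.round(P,1))
for i in range(4):
    d=P[(i+1)%4]-P[i];print(np.linalg.norm(d),np.arctan2(d[1],d[0]))
print(np.mean(P,0))
for n in B: print(onz(n,*B[n],75))
print(tri(ray("top",*B["top"]),ray("side",*B["side"])))
```

```text
top 5.7938 [323.  283.5]
side 5.1969 [367.66666667 233.66666667]
[ 22  34 186] [ 20  36 179] [ 17 132 141] [15 80 99] [18 36 93]
((340.97906494140625, 222.6527862548828), (120.07160186767578, 93.65333557128906), 16.15734100341797)
[[270.28387 250.92332]
 [296.34534 160.9692 ]
 [411.67426 194.38225]
 [385.6128  284.33636]] [[ 472.7 -109.2   92. ]
 [ 633.7 -149.5   92. ]
 [ 576.4 -351.    92. ]
 [ 419.5 -304.3   92. ]]
166.00616550499996 -0.2452198073237993
209.46590803472986 -1.8479033124499369
163.70302291444085 2.852477597765293
202.2199289689959 1.304719907904014
[ 525.56333914 -228.47739081   92.        ]
[ 420.8065582 -199.7022136   75.       ]
[ 420.89579587 -201.42550082   75.        ]
(array([ 420.72348726, -199.69072297,   75.74565536]), np.float64(0.005436939627891673))
```

```bash
cat >> h.py <<'E'
from scipy.spatial.transform import Rotation as Ro, Slerp
def plan(way,g,pose=None):
    """way: [(pos mm, rpy, rows)], prints rows of body-frame increments"""
    s=r.sense();p,R=(s["eef_pos"],Ro.from_euler("xyz",s["tcp_rot"])) if pose is None else (np.array(pose[0]),Ro.from_euler("xyz",pose[1]))
    out=[]
    for q,e,n in way:
        q=np.array(q,float);S=Ro.from_euler("xyz",e);v=(R.inv()*S).as_rotvec()/n;d=(q-p)/n
        for k in range(n):
            out.append(np.r_[R.inv().apply(d)/10,v]);R=R*Ro.from_rotvec(v)
        p,R=q,S
    for k in range(0,len(out),10):
        print("; ".join(" ".join(f"{x:.2f}" if j<3 else f"{x:.3f}" for j,x in enumerate(o))+f" {g}" for o in out[k:k+10]))
def C(x,y,z,c=(520.1,-227.5),yaw=-.27): # case->world
    return np.array([c[0]+x*np.cos(yaw)-y*np.sin(yaw),c[1]+x*np.sin(yaw)+y*np.cos(yaw),z])
E
python3 -c "
from h import *
plan([((420,-200,180),(np.pi,0,-.27),20)],-1)"
```

```text
1.61 -1.45 0.34 -0.000 0.000 0.031 -1; 1.57 -1.50 0.34 -0.000 0.000 0.031 -1; 1.52 -1.55 0.34 -0.000 0.000 0.031 -1; 1.47 -1.59 0.34 -0.000 0.000 0.031 -1; 1.42 -1.64 0.34 -0.000 0.000 0.031 -1; 1.37 -1.68 0.34 -0.000 0.000 0.031 -1; 1.31 -1.72 0.34 -0.000 0.000 0.031 -1; 1.26 -1.77 0.34 -0.000 0.000 0.031 -1; 1.20 -1.80 0.34 -0.000 0.000 0.031 -1; 1.14 -1.84 0.34 -0.000 0.000 0.031 -1
1.09 -1.88 0.34 -0.000 0.000 0.031 -1; 1.03 -1.91 0.34 -0.000 0.000 0.031 -1; 0.97 -1.94 0.34 -0.000 0.000 0.031 -1; 0.90 -1.97 0.34 -0.000 0.000 0.031 -1; 0.84 -2.00 0.34 -0.000 0.000 0.031 -1; 0.78 -2.02 0.34 -0.000 0.000 0.031 -1; 0.71 -2.05 0.34 -0.000 0.000 0.031 -1; 0.65 -2.07 0.34 -0.000 0.000 0.031 -1; 0.58 -2.09 0.34 -0.000 0.000 0.031 -1; 0.52 -2.10 0.34 -0.000 0.000 0.031 -1
```

Emit:
apply_moves(
  series="1.6 -1.45 0.2 0 0 0.03 -1; 1.57 -1.5 0.2 0 0 0.03 -1; 1.52 -1.55 0.2 0 0 0.03 -1; 1.47 -1.6 0.2 0 0 0.03 -1; 1.42 -1.64 0.2 0 0 0.03 -1; 1.37 -1.68 0.2 0 0 0.03 -1; 1.31 -1.72 0.2 0 0 0.03 -1; 1.26 -1.77 0.2 0 0 0.03 -1; 1.2 -1.8 0.2 0 0 0.03 -1; 1.14 -1.84 0.2 0 0 0.03 -1",
  squeeze=25,
)

```text
clock: 0.93
eef_pos: [318.9, -390.8, 227.9]
tcp_rot: [-3.141, 0.0, 0.058]
contact_force: [0.8, -0.0, 0.8]
opening: 0.998
```

Emit:
apply_moves(
  series="1.09 -1.88 0.4 0 0 0.032 -1; 1.03 -1.91 0.4 0 0 0.032 -1; 0.97 -1.94 0.4 0 0 0.032 -1; 0.9 -1.97 0.4 0 0 0.032 -1; 0.84 -2 0.4 0 0 0.032 -1; 0.78 -2.02 0.4 0 0 0.032 -1; 0.71 -2.05 0.5 0 0 0.032 -1; 0.65 -2.07 0.5 0 0 0.032 -1; 0.58 -2.09 0.5 0 0 0.032 -1; 0.52 -2.1 0.5 0 0 0.032 -1",
)

```text
clock: 1.77
eef_pos: [416.5, -197.3, 183.9]
tcp_rot: [-3.142, 0.0, -0.262]
contact_force: [-0.8, -0.4, -0.4]
opening: 0.997
```

Run:
```python
from h import *
s=r.sense();print(s["clock"],s["eef_pos"],s["tcp_rot"],s["contact_force"])
i=r.camera_info("wrist");print(np.round(i["K"],1).tolist(),np.round(i["extrinsics"],2).tolist())
f=r.grab_frame("wrist");cv2.imwrite("pics/w1.png",f)
plan([((420.8,-200,120),(np.pi,0,-.27),5),((420.8,-200,75),(np.pi,0,-.27),5)],-1)
```

```text
1.7667 [ 416.48863949 -197.2784764   183.91808446] [-3.14155180e+00  2.88308160e-04 -2.61813856e-01] [-0.78335344 -0.3871363  -0.40185259]
[[371.6, 0.0, 316.4], [0.0, 371.6, 248.1], [0.0, 0.0, 1.0]] [[-0.26, -0.93, -0.27, 487.21], [-0.97, 0.25, 0.07, -215.85], [0.0, 0.28, -0.96, 309.85], [0.0, 0.0, 0.0, 1.0]]
0.10 0.08 1.26 -0.000 0.000 0.001 -1; 0.10 0.08 1.26 -0.000 0.000 0.001 -1; 0.10 0.08 1.26 -0.000 0.000 0.001 -1; 0.10 0.08 1.26 -0.000 0.000 0.001 -1; 0.10 0.08 1.26 -0.000 0.000 0.001 -1; 0.00 -0.00 0.90 0.000 0.000 0.000 -1; 0.00 -0.00 0.90 0.000 0.000 0.000 -1; 0.00 -0.00 0.90 0.000 0.000 0.000 -1; 0.00 -0.00 0.90 0.000 0.000 0.000 -1; 0.00 -0.00 0.90 0.000 0.000 0.000 -1
```

View pics/w1.png

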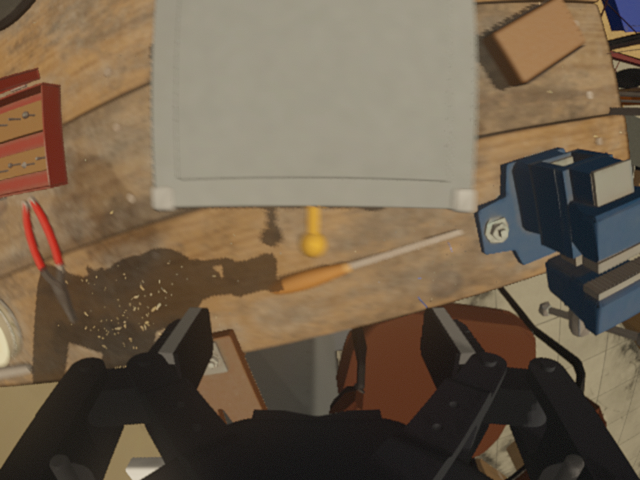

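The knob is at (313,244) in the wrist picture, midway between the fingers. The lid's front corners are at (152,208) and (476,211), so the tool is nearly square to the case. I check these against the earlier points.

Run:
```python
from h import *
print(onz("wrist",313,244,75.5))
a,b=onz("wrist",151,208,92),onz("wrist",476,211,92);d=a-b;print(a,b,np.linalg.norm(d),np.arctan2(d[1],d[0])-np.pi/2,(a+b)/2,C(-75,0,92))
```

```text
[ 425.04601894 -194.18215831   75.5       ]
[ 479.3412185  -102.61752968   92.        ] [ 423.74718306 -300.47023405   92.        ] 205.51493717847106 -0.2739237019253684 [ 451.54420078 -201.54388186   92.        ] [ 447.81718277 -207.49514225   92.        ]
```

The 4–6 mm difference comes from the arm settling after the picture, so the points agree. Next I go down on the knob.

Run:
```python
from h import *
i=r.camera_info("wrist");print(i["extrinsics"][:3,3]);f=r.grab_frame("wrist")
h=cv2.cvtColor(f,cv2.COLOR_BGR2HSV);m=cv2.inRange(h,(15,140,110),(32,255,255))
q=m*0;q[200:275,290:340]=m[200:275,290:340];d=cv2.distanceTransform(q,cv2.DIST_L2,5);w=np.argwhere(d>d.max()-.6).mean(0)[::-1]
print(w,onz("wrist",*w,75.5))
plan([((420.8,-199.5,120),(np.pi,0,-.272),5),((420.8,-199.5,74.5),(np.pi,0,-.272),5)],-1)
```

```text
[ 487.91001563 -213.81916277  308.94464692]
[320.5 245.5] [ 422.03635061 -200.03719642   75.5       ]
0.10 0.04 1.27 -0.000 0.000 0.003 -1; 0.10 0.04 1.27 -0.000 0.000 0.003 -1; 0.10 0.04 1.27 -0.000 0.000 0.003 -1; 0.10 0.04 1.27 -0.000 0.000 0.003 -1; 0.10 0.04 1.27 -0.000 0.000 0.003 -1; 0.00 -0.00 0.91 0.000 0.000 0.000 -1; 0.00 -0.00 0.91 0.000 0.000 0.000 -1; 0.00 -0.00 0.91 0.000 0.000 0.000 -1; 0.00 -0.00 0.91 0.000 0.000 0.000 -1; 0.00 -0.00 0.91 0.000 0.000 0.000 -1
```

Emit:
apply_moves(
  series="0.1 0.04 1.27 0 0 0.003 -1; 0.1 0.04 1.27 0 0 0.003 -1; 0.1 0.04 1.27 0 0 0.003 -1; 0.1 0.04 1.27 0 0 0.003 -1; 0.1 0.04 1.27 0 0 0 -1; 0 0 0.92 0 0 0 -1; 0 0 0.92 0 0 0 -1; 0 0 0.92 0 0 0 -1; 0 0 0.92 0 0 0 -1; 0 0 0.92 0 0 0 -1",
)

```text
clock: 2.7
eef_pos: [420.6, -201.8, 74.1]
tcp_rot: [3.142, -0.0, -0.272]
contact_force: [-0.2, -1.1, 0.0]
opening: 0.998
```

Emit:
apply_moves(
  series="0 0 0 0 0 0 -1; 0 0 0 0 0 0 0.3; 0 0 0 0 0 0 1; 0 0 0 0 0 0 1; 0 0 0 0 0 0 1; 0 0 0 0 0 0 1; 0 0 0 0 0 0 1; 0 0 0 0 0 0 1; 0 0 0 0 0 0 1; 0 0 0 0 0 0 1",
)

```text
clock: 3.53
eef_pos: [421.6, -198.8, 75.3]
tcp_rot: [-3.137, -0.0, -0.275]
contact_force: [8.1, 24.7, 7.7]
opening: 0.189
```

Run:
```python
from h import *
i=r.camera_info("wrist");print(i["extrinsics"][:3,3]);
s=r.sense();print(s["clock"],s["eef_pos"],s["tcp_rot"],s["contact_force"],s["opening"])
f=r.grab_frame("wrist");cv2.imwrite("pics/w2.png",f)
p0=s["eef_pos"];u=np.array([np.cos(-.272),np.sin(-.272),0])
w=[]
for k in range(1,41):
    a=.073+1.78*k/40
    w.append((p0+u*178.5*(np.cos(.073)-np.cos(a))+np.array([0,0,178.5*(np.sin(a)-np.sin(.073))]),(np.pi,0,-.272),1))
plan(w,1,(p0,(np.pi,0,-.272)))
```

```text
[ 491.8465059  -218.82556723  201.33583596]
3.5333 [ 421.56391508 -198.83438129   75.34608797] [-3.13710856e+00 -2.57391629e-04 -2.74705582e-01] [ 8.13016405 24.69440991  7.72869462] 0.18915912997279086
0.08 0.00 -0.79 0.000 0.000 0.000 1; 0.11 -0.00 -0.79 0.000 0.000 0.000 1; 0.15 0.00 -0.78 0.000 0.000 0.000 1; 0.18 -0.00 -0.77 0.000 0.000 0.000 1; 0.21 0.00 -0.76 0.000 0.000 0.000 1; 0.25 0.00 -0.75 0.000 0.000 0.000 1; 0.28 -0.00 -0.74 0.000 0.000 0.000 1; 0.31 -0.00 -0.73 0.000 0.000 0.000 1; 0.35 0.00 -0.71 0.000 0.000 0.000 1; 0.38 -0.00 -0.70 0.000 0.000 0.000 1
0.41 0.00 -0.68 0.000 0.000 0.000 1; 0.44 0.00 -0.66 0.000 0.000 0.000 1; 0.47 -0.00 -0.64 0.000 0.000 0.000 1; 0.50 0.00 -0.62 0.000 0.000 0.000 1; 0.52 -0.00 -0.60 0.000 0.000 0.000 1; 0.55 0.00 -0.57 0.000 0.000 0.000 1; 0.57 0.00 -0.55 0.000 0.000 0.000 1; 0.60 -0.00 -0.52 0.000 0.000 0.000 1; 0.62 -0.00 -0.50 0.000 0.000 0.000 1; 0.64 0.00 -0.47 0.000 0.000 0.000 1
0.66 0.00 -0.44 0.000 0.000 0.000 1; 0.68 0.00 -0.41 0.000 0.000 0.000 1; 0.70 -0.00 -0.38 0.000 0.000 0.000 1; 0.71 -0.00 -0.35 0.000 0.000 0.000 1; 0.73 0.00 -0.31 0.000 0.000 0.000 1; 0.74 -0.00 -0.28 0.000 0.000 0.000 1; 0.75 0.00 -0.25 0.000 0.000 0.000 1; 0.76 0.00 -0.21 0.000 0.000 0.000 1; 0.77 -0.00 -0.18 0.000 0.000 0.000 1; 0.78 0.00 -0.15 0.000 0.000 0.000 1
0.79 0.00 -0.11 0.000 0.000 0.000 1; 0.79 -0.00 -0.08 0.000 0.000 0.000 1; 0.79 0.00 -0.04 0.000 0.000 0.000 1; 0.79 0.00 -0.01 0.000 0.000 0.000 1; 0.79 -0.00 0.03 0.000 0.000 0.000 1; 0.79 -0.00 0.07 0.000 0.000 0.000 1; 0.79 -0.00 0.10 0.000 0.000 0.000 1; 0.78 -0.00 0.14 0.000 0.000 0.000 1; 0.78 0.00 0.17 0.000 0.000 0.000 1; 0.77 0.00 0.20 0.000 0.000 0.000 1
```

View pics/w2.png

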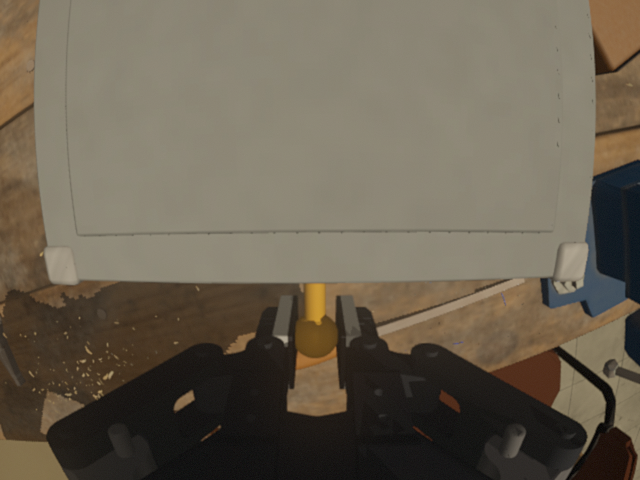

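The knob sits between the pads at about (316,335), with the opening at 0.19 (16 mm). The 25 N side load shows the hold is 3 mm off centre, so I ease that and start the arc.

Emit:
apply_moves(
  series="0 -0.15 -0.05 0 0 0 1; 0 -0.15 -0.05 0 0 0 1; 0.08 0 -0.79 0 0 0 1; 0.11 0 -0.79 0 0 0 1; 0.15 0 -0.78 0 0 0 1; 0.18 0 -0.77 0 0 0 1; 0.21 0 -0.76 0 0 0 1; 0.25 0 -0.75 0 0 0 1; 0.28 0 -0.74 0 0 0 1; 0.31 0 -0.73 0 0 0 1",
)

```text
clock: 4.42
eef_pos: [436.6, -202.4, 137.8]
tcp_rot: [-3.14, 0.0, -0.273]
contact_force: [3.6, 4.9, -2.3]
opening: 0.188
```

Emit:
apply_moves(
  series="0.35 0 -0.71 0 0 0 1; 0.38 0 -0.7 0 0 0 1; 0.41 0 -0.68 0 0 0 1; 0.44 0 -0.66 0 0 0 1; 0.47 0 -0.64 0 0 0 1; 0.5 0 -0.62 0 0 0 1; 0.52 0 -0.6 0 0 0 1; 0.55 0 -0.57 0 0 0 1; 0.57 0 -0.55 0 0 0 1; 0.6 0 -0.52 0 0 0 1",
)

```text
clock: 5.25
eef_pos: [482.3, -214.9, 200.1]
tcp_rot: [-3.14, 0.002, -0.273]
contact_force: [1.5, 6.4, -3.0]
opening: 0.186
```

Emit:
apply_moves(
  series="0.62 0 -0.5 0 0 0 1; 0.64 0 -0.47 0 0 0 1; 0.66 0 -0.44 0 0 0 1; 0.68 0 -0.41 0 0 0 1; 0.7 0 -0.38 0 0 0 1; 0.71 0 -0.35 0 0 0 1; 0.73 0 -0.31 0 0 0 1; 0.74 0 -0.28 0 0 0 1; 0.75 0 -0.25 0 0 0 1; 0.76 0 -0.21 0 0 0 1",
)

```text
clock: 6.08
eef_pos: [549.9, -233.3, 236.2]
tcp_rot: [-3.139, 0.001, -0.273]
contact_force: [0.8, 8.1, 1.2]
opening: 0.183
```

Emit:
apply_moves(
  series="0.77 0 -0.18 0 0 0 1; 0.78 0 -0.15 0 0 0 1; 0.79 0 -0.11 0 0 0 1; 0.79 0 -0.08 0 0 0 1; 0.79 0 -0.04 0 0 0 1; 0.79 0 -0.01 0 0 0 1; 0.79 0 0.03 0 0 0 1; 0.79 0 0.07 0 0 0 1; 0.79 0 0.1 0 0 0 1; 0.78 0 0.14 0 0 0 1",
)

```text
clock: 6.92
eef_pos: [626.4, -254.2, 239.0]
tcp_rot: [-3.139, -0.0, -0.272]
contact_force: [2.7, 8.1, 1.8]
opening: 0.186
```

Emit:
apply_moves(
  series="0.78 0 0.17 0 0 0 1; 0.5 0 0.14 0 0 0 1; 0 0 0 0 0 0 1; 0 0 0 0 0 0 0.5; 0 0 0 0 0 0 0.2; 0 0 0 0 0 0 -0.1; 0 0 -0.5 0 0 0 -0.1; 0 0 -1.5 0 0 0 -0.1; 0 0 -2.5 0 0 0 -0.1; 0 0 -2.5 0 0 0 -0.1",
)

```text
clock: 7.75
eef_pos: [637.2, -259.3, 305.0]
tcp_rot: [-3.142, 0.002, -0.273]
contact_force: [-0.1, -0.1, -0.2]
opening: 0.551
```

Run:
```python
from h import *
for c in [C(-53,-78,0,C(103,0,0,(421.6,-198.8),-.272)[:2],-.272)]: print(c)
s=r.sense();print(s["eef_pos"],s["contact_force"])
for n in ("top","side"): cv2.imwrite(f"pics/{n}1.png",r.grab_frame(n))
plan([((440,-260,200),(np.pi,0,.513),20)],-.1)
```

```text
[ 448.8064167  -287.36529168    0.        ]
[ 637.21623495 -259.31825212  305.0371631 ] [-0.09120554 -0.07263843 -0.17095514]
-0.97 0.27 0.54 0.000 -0.000 -0.039 -0.1; -0.98 0.23 0.54 0.000 -0.000 -0.039 -0.1; -0.98 0.19 0.54 0.000 -0.000 -0.039 -0.1; -0.99 0.15 0.54 0.000 -0.000 -0.039 -0.1; -0.99 0.11 0.54 0.000 -0.000 -0.039 -0.1; -1.00 0.07 0.54 0.000 -0.000 -0.039 -0.1; -1.00 0.03 0.55 0.000 -0.000 -0.039 -0.1; -1.00 -0.00 0.55 0.000 -0.000 -0.039 -0.1; -1.00 -0.04 0.55 0.000 -0.000 -0.039 -0.1; -1.00 -0.08 0.55 0.000 -0.000 -0.039 -0.1
-0.99 -0.12 0.55 0.000 -0.000 -0.039 -0.1; -0.99 -0.16 0.55 0.000 -0.000 -0.039 -0.1; -0.98 -0.20 0.55 0.000 -0.000 -0.039 -0.1; -0.97 -0.24 0.55 0.000 -0.000 -0.039 -0.1; -0.96 -0.28 0.55 0.000 -0.000 -0.039 -0.1; -0.95 -0.31 0.55 0.000 -0.000 -0.039 -0.1; -0.94 -0.35 0.55 0.000 -0.000 -0.039 -0.1; -0.92 -0.39 0.55 0.000 -0.000 -0.039 -0.1; -0.91 -0.42 0.55 0.000 -0.000 -0.039 -0.1; -0.89 -0.46 0.55 0.000 -0.000 -0.039 -0.1
```

View pics/side1.png

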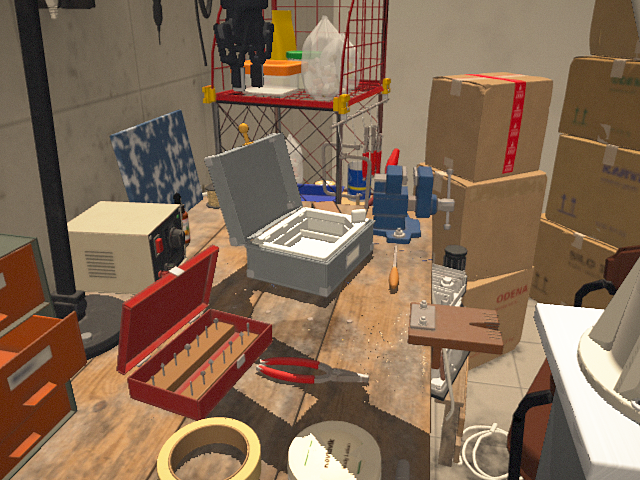

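The lid leans back on its stop, with the knob at about (244,130). The white tray is seated in the case and the lug shows at about (358,215). I move above the lug.

Run:
```python
from h import *
plan([((448.8,-287.4,170),(np.pi,0,.513),20)],-.1)
```

```text
-0.89 0.39 0.69 0.000 -0.000 -0.039 -0.1; -0.90 0.35 0.69 0.000 -0.000 -0.039 -0.1; -0.91 0.32 0.69 0.000 -0.000 -0.039 -0.1; -0.93 0.28 0.69 0.000 -0.000 -0.039 -0.1; -0.94 0.24 0.70 0.000 -0.000 -0.039 -0.1; -0.94 0.21 0.70 0.000 -0.000 -0.039 -0.1; -0.95 0.17 0.70 0.000 -0.000 -0.039 -0.1; -0.96 0.13 0.70 0.000 -0.000 -0.039 -0.1; -0.96 0.09 0.70 0.000 -0.000 -0.039 -0.1; -0.96 0.06 0.70 0.000 -0.000 -0.039 -0.1
-0.97 0.02 0.70 0.000 -0.000 -0.039 -0.1; -0.97 -0.02 0.70 0.000 -0.000 -0.039 -0.1; -0.96 -0.06 0.70 0.000 -0.000 -0.039 -0.1; -0.96 -0.09 0.70 0.000 -0.000 -0.039 -0.1; -0.96 -0.13 0.70 0.000 -0.000 -0.039 -0.1; -0.95 -0.17 0.70 0.000 -0.000 -0.039 -0.1; -0.94 -0.21 0.70 0.000 -0.000 -0.039 -0.1; -0.93 -0.24 0.70 0.000 -0.000 -0.039 -0.1; -0.92 -0.28 0.70 0.000 -0.000 -0.039 -0.1; -0.91 -0.31 0.70 0.000 -0.000 -0.039 -0.1
```

Emit:
apply_moves(
  series="-0.89 0.39 0.2 0 0 -0.039 -0.1; -0.9 0.35 0.2 0 0 -0.039 -0.1; -0.91 0.32 0.2 0 0 -0.039 -0.1; -0.93 0.28 0.2 0 0 -0.039 -0.1; -0.94 0.24 0.2 0 0 -0.039 -0.1; -0.94 0.21 0.2 0 0 -0.039 -0.1; -0.95 0.17 0.5 0 0 -0.039 -0.1; -0.96 0.13 0.5 0 0 -0.039 -0.1; -0.96 0.09 0.5 0 0 -0.039 -0.1; -0.96 0.06 0.5 0 0 -0.039 -0.1",
)

```text
clock: 8.68
eef_pos: [541.4, -272.7, 272.3]
tcp_rot: [-3.142, 0.0, 0.119]
contact_force: [0.3, -0.5, -0.7]
opening: 0.546
```

Emit:
apply_moves(
  series="-0.97 0.02 1 0 0 -0.039 -0.1; -0.97 -0.02 1 0 0 -0.039 -0.1; -0.96 -0.06 1 0 0 -0.039 -0.1; -0.96 -0.09 1 0 0 -0.039 -0.1; -0.96 -0.13 1 0 0 -0.039 -0.1; -0.95 -0.17 1 0 0 -0.039 -0.1; -0.94 -0.21 1.1 0 0 -0.039 -0.1; -0.93 -0.24 1.2 0 0 -0.039 -0.1; -0.92 -0.28 1.2 0 0 -0.039 -0.1; -0.91 -0.31 1 0 0 -0.039 -0.1",
)

```text
clock: 9.52
eef_pos: [445.7, -285.7, 166.9]
tcp_rot: [-3.141, 0.0, 0.51]
contact_force: [-0.4, -0.6, -0.1]
opening: 0.552
```

Emit:
apply_moves(
  series="0 0 0 0 0 0 -0.1; 0 0 0 0 0 0 -0.1; 0 0 0 0 0 0 -0.1; 0 0 0 0 0 0 -0.1; 0 0 0 0 0 0 -0.1; 0 0 0 0 0 0 -0.1; 0 0 0 0 0 0 -0.1; 0 0 0 0 0 0 -0.1; 0 0 0 0 0 0 -0.1; 0 0 0 0 0 0 -0.1",
)

```text
clock: 10.35
eef_pos: [446.7, -285.7, 167.6]
tcp_rot: [-3.142, 0.0, 0.508]
contact_force: [-0.7, -0.6, 0.0]
opening: 0.552
```

Run:
```python
from h import *
i=r.camera_info("wrist");np.save("e3.npy",i["extrinsics"]);print(i["extrinsics"][:3,3])
cv2.imwrite("pics/w3.png",r.grab_frame("wrist"));cv2.imwrite("pics/top2.png",r.grab_frame("top"));cv2.imwrite("pics/side2.png",r.grab_frame("side"))
print(r.camera_info("wrist")["extrinsics"][:3,3],r.sense()["clock"])
```

```text
[ 510.87197636 -250.90285444  293.56142514]
[ 510.83577659 -250.92540867  293.52792669] 10.5
```

View pics/w3.png

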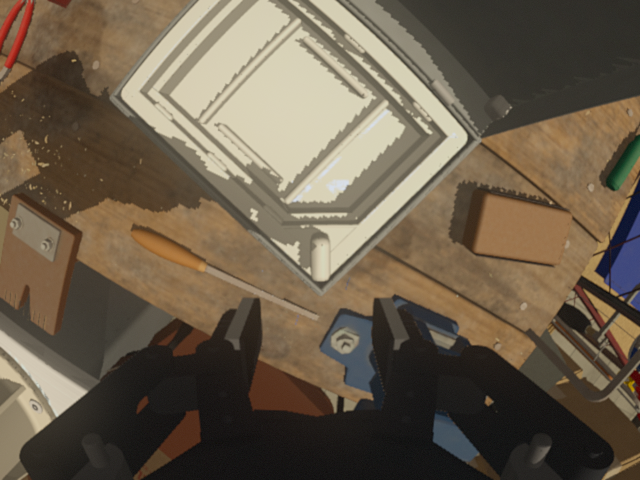

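The lug is the upright rib spanning about (320,233)–(320,281), in line with the fingers' mid-plane near column 315. Next I cast rays onto its height and view an enlarged crop.

Run:
```python
from h import *
f=cv2.imread("pics/w3.png")[210:310,260:380];cv2.imwrite("pics/w3c.png",cv2.resize(f,None,fx=6,fy=6,interpolation=cv2.INTER_CUBIC))
p=np.array([446.7,-285.7]);a=.508;X=np.array([np.cos(a),np.sin(a)]);Y=np.array([np.sin(a),-np.cos(a)])
for u,v in((320,233),(320,248),(320,265),(320,280),(310,258),(330,258),(320,291)):
    q=onz("wrist",u,v,85)
    print(u,v,q.round(1),"tool x,y rel",((q[:2]-p)@X).round(1),((q[:2]-p)@Y).round(1))
```

```text
320 233 [ 466.5 -278.2   85. ] tool x,y rel 20.9 3.1
320 248 [ 458.6 -282.6   85. ] tool x,y rel 11.9 3.1
320 265 [ 449.4 -287.8   85. ] tool x,y rel 1.4 3.1
320 280 [ 441.1 -292.4   85. ] tool x,y rel -8.1 3.2
310 258 [ 450.4 -280.5   85. ] tool x,y rel 5.8 -2.8
330 258 [ 456.1 -290.8   85. ] tool x,y rel 5.8 9.0
320 291 [ 434.8 -295.9   85. ] tool x,y rel -15.3 3.2
```

View pics/w3c.png

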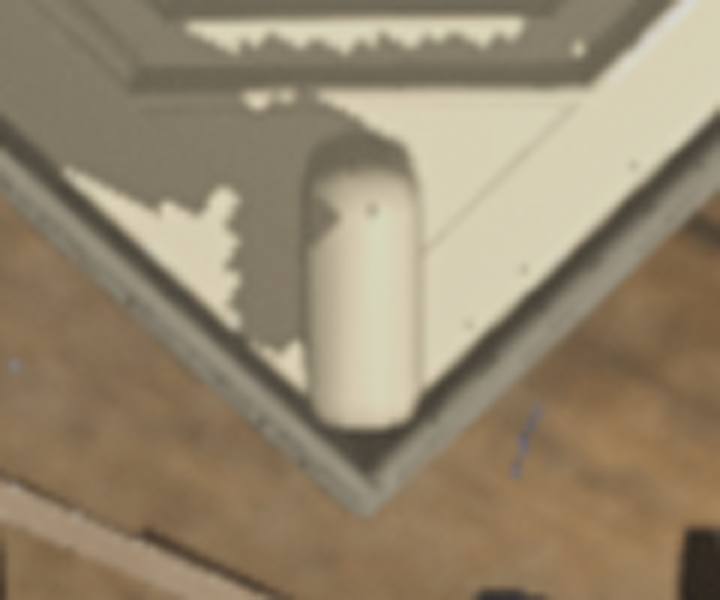

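The crop puts the lug's top centre near image point (320.5,260), rib 28 mm long and about 11 mm wide. That is world (452.3,−286.4), within 4 mm of the prediction from the case.

Run:
```python
from h import *
plan([((452.3,-286.4,110),(np.pi,0,.513),5),((452.3,-286.4,83.5),(np.pi,0,.513),5)],-.1)
```

```text
0.09 0.07 1.15 -0.000 0.000 -0.001 -0.1; 0.09 0.07 1.15 -0.000 0.000 -0.001 -0.1; 0.09 0.07 1.15 -0.000 0.000 -0.001 -0.1; 0.09 0.07 1.15 -0.000 0.000 -0.001 -0.1; 0.09 0.07 1.15 -0.000 0.000 -0.001 -0.1; 0.00 -0.00 0.53 0.000 0.000 0.000 -0.1; 0.00 -0.00 0.53 0.000 0.000 0.000 -0.1; 0.00 -0.00 0.53 0.000 0.000 0.000 -0.1; 0.00 -0.00 0.53 0.000 0.000 0.000 -0.1; 0.00 -0.00 0.53 0.000 0.000 0.000 -0.1
```

Emit:
apply_moves(
  series="0.09 0.07 1.15 0 0 -0.001 -0.1; 0.09 0.07 1.15 0 0 -0.001 -0.1; 0.09 0.07 1.15 0 0 -0.001 -0.1; 0.09 0.07 1.15 0 0 -0.001 -0.1; 0.09 0.07 1.15 0 0 -0.001 -0.1; 0 0 0.53 0 0 0 -0.1; 0 0 0.53 0 0 0 -0.1; 0 0 0.53 0 0 0 -0.1; 0 0 0.53 0 0 0 -0.1; 0 0 0.53 0 0 0 -0.1",
)

```text
clock: 11.33
eef_pos: [452.5, -286.7, 83.3]
tcp_rot: [3.141, -0.0, 0.513]
contact_force: [0.1, 0.3, 0.2]
opening: 0.549
```

Emit:
apply_moves(
  series="0 0 0 0 0 0 -0.1; 0 0 0 0 0 0 0; 0 0 0 0 0 0 0.2; 0 0 0 0 0 0 0.4; 0 0 0 0 0 0 0.5; 0 0 0 0 0 0 0.6; 0 0 0 0 0 0 0.7; 0 0 0 0 0 0 0.8; 0 0 0 0 0 0 1; 0 0 0 0 0 0 1",
  squeeze=25,
)

```text
clock: 12.17
eef_pos: [452.3, -286.5, 83.8]
tcp_rot: [-3.142, 0.0, 0.513]
contact_force: [-1.1, 0.9, 3.7]
opening: 0.134
```

Emit:
apply_moves(
  series="0 0 0 0 0 0 1; 0 0 0 0 0 0 1; 0 0 0 0 0 0 1; 0 0 0 0 0 0 1; 0 0 0 0 0 0 1; 0 0 0 0 0 0 1; 0 0 0 0 0 0 1; 0 0 0 0 0 0 1; 0 0 0 0 0 0 1; 0 0 0 0 0 0 1",
  squeeze=60,
)

```text
clock: 13.0
eef_pos: [452.3, -286.5, 83.9]
tcp_rot: [-3.142, 0.0, 0.513]
contact_force: [-2.0, 1.6, 6.6]
opening: 0.127
```

Run:
```python
from h import *
s=r.sense();print(s["clock"],s["contact_force"],s["wrist_torque"],s["opening"])
for n in("wrist","side"): cv2.imwrite(f"pics/{n}4.png",r.grab_frame(n))
p0=s["eef_pos"];R0=Ro.from_euler("xyz",(np.pi,0,.513))
lug=np.array([p0[0],p0[1],75]);d=Ro.from_euler("z",-.272).apply([117,167,-10]);far=lug+d
h=np.array([d[0],d[1],0])/np.hypot(d[0],d[1]);w=np.cross([0,0,1],h);print(lug,far)
way=[]
for k in range(1,31):
    Q=Ro.from_rotvec(w*.1*k/30);way.append((far+Q.apply(p0-far),(Q*R0).as_euler("xyz"),1))
print(way[-1],Q.apply(lug-far)+far)
plan(way,1,(p0,(np.pi,0,.513)))
```

```text
13.0 [-1.96759923  1.55232838  6.59022475] [0.21657146 0.19280804 0.15914406] 0.12744450664291657
[ 452.33335168 -286.50760364   75.        ] [ 609.89786603 -157.080312     65.        ]
(array([ 454.57598333, -284.66545192,  104.12930789]), array([3.12415808, 0.09847344, 0.51214086]), 1) [ 453.89195866 -285.22732628   95.30675831]
0.01 -0.00 -0.07 -0.001 -0.003 -0.000 1; 0.01 -0.00 -0.07 -0.001 -0.003 0.000 1; 0.01 -0.00 -0.07 -0.001 -0.003 -0.000 1; 0.01 -0.00 -0.07 -0.001 -0.003 -0.000 1; 0.01 -0.00 -0.07 -0.001 -0.003 0.000 1; 0.01 -0.00 -0.07 -0.001 -0.003 -0.000 1; 0.01 -0.00 -0.07 -0.001 -0.003 0.000 1; 0.01 -0.00 -0.07 -0.001 -0.003 -0.000 1; 0.01 -0.00 -0.07 -0.001 -0.003 -0.000 1; 0.01 -0.00 -0.07 -0.001 -0.003 0.000 1
0.01 -0.00 -0.07 -0.001 -0.003 0.000 1; 0.01 -0.00 -0.07 -0.001 -0.003 0.000 1; 0.01 -0.00 -0.07 -0.001 -0.003 -0.000 1; 0.01 -0.00 -0.07 -0.001 -0.003 0.000 1; 0.01 -0.00 -0.07 -0.001 -0.003 0.000 1; 0.01 -0.00 -0.07 -0.001 -0.003 -0.000 1; 0.01 -0.00 -0.07 -0.001 -0.003 0.000 1; 0.01 -0.00 -0.07 -0.001 -0.003 0.000 1; 0.01 -0.00 -0.07 -0.001 -0.003 0.000 1; 0.01 -0.00 -0.07 -0.001 -0.003 -0.000 1
0.01 -0.00 -0.07 -0.001 -0.003 0.000 1; 0.01 -0.00 -0.07 -0.001 -0.003 -0.000 1; 0.01 -0.00 -0.07 -0.001 -0.003 0.000 1; 0.01 -0.00 -0.07 -0.001 -0.003 0.000 1; 0.01 -0.00 -0.07 -0.001 -0.003 -0.000 1; 0.01 -0.00 -0.07 -0.001 -0.003 -0.000 1; 0.01 -0.00 -0.07 -0.001 -0.003 0.000 1; 0.01 -0.00 -0.07 -0.001 -0.003 -0.000 1; 0.01 -0.00 -0.07 -0.001 -0.003 -0.000 1; 0.01 -0.00 -0.07 -0.001 -0.003 0.000 1
```

View pics/wrist4.png

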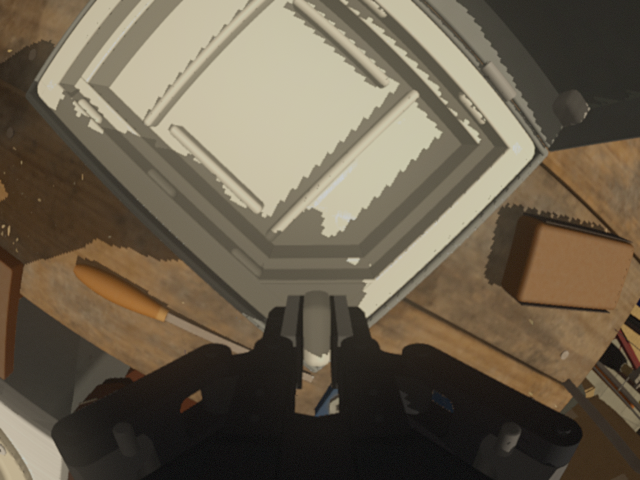

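The pads hold the rib at about (316,320) with an opening of 0.127, or 11 mm. The tray is still seated. I start the peel, turning about the far corner.

Emit:
apply_moves(
  series="0.008 0 -0.08 -0.0006 -0.0033 0 1; 0.008 0 -0.08 -0.0006 -0.0033 0 1; 0.008 0 -0.07 -0.0006 -0.0033 0 1; 0.008 0 -0.07 -0.0006 -0.0033 0 1; 0.008 0 -0.07 -0.0006 -0.0033 0 1; 0.008 0 -0.07 -0.0006 -0.0033 0 1; 0.008 0 -0.07 -0.0006 -0.0033 0 1; 0.008 0 -0.07 -0.0006 -0.0033 0 1; 0.008 0 -0.07 -0.0006 -0.0033 0 1; 0.008 0 -0.07 -0.0006 -0.0033 0 1",
)

```text
clock: 13.93
eef_pos: [453.2, -286.1, 90.7]
tcp_rot: [3.136, 0.033, 0.513]
contact_force: [0.8, 0.7, -3.7]
opening: 0.121
```

Emit:
apply_moves(
  series="0.008 0 -0.07 -0.0006 -0.0033 0 1; 0.008 0 -0.07 -0.0006 -0.0033 0 1; 0.008 0 -0.07 -0.0006 -0.0033 0 1; 0.008 0 -0.07 -0.0006 -0.0033 0 1; 0.008 0 -0.07 -0.0006 -0.0033 0 1; 0.008 0 -0.07 -0.0006 -0.0033 0 1; 0.008 0 -0.07 -0.0006 -0.0033 0 1; 0.008 0 -0.07 -0.0006 -0.0033 0 1; 0.008 0 -0.07 -0.0006 -0.0033 0 1; 0.008 0 -0.07 -0.0006 -0.0033 0 1",
)

```text
clock: 14.77
eef_pos: [453.9, -285.3, 97.7]
tcp_rot: [3.13, 0.067, 0.512]
contact_force: [-0.3, 1.1, -3.1]
opening: 0.12
```

Emit:
apply_moves(
  series="0.008 0 -0.07 -0.0006 -0.0033 0 1; 0.008 0 -0.07 -0.0006 -0.0033 0 1; 0.008 0 -0.07 -0.0006 -0.0033 0 1; 0.008 0 -0.07 -0.0006 -0.0033 0 1; 0.008 0 -0.07 -0.0006 -0.0033 0 1; 0.008 0 -0.07 -0.0006 -0.0033 0 1; 0.008 0 -0.07 -0.0006 -0.0033 0 1; 0.008 0 -0.07 -0.0006 -0.0033 0 1; 0.008 0 -0.07 -0.0006 -0.0033 0 1; 0.008 0 -0.07 -0.0006 -0.0033 0 1",
)

```text
clock: 15.6
eef_pos: [455.5, -284.9, 104.9]
tcp_rot: [3.123, 0.099, 0.512]
contact_force: [-0.9, 0.6, -1.1]
opening: 0.125
```

Run:
```python
from h import *
s=r.sense();print(s["clock"],s["contact_force"],s["wrist_torque"],s["opening"])
cv2.imwrite("pics/side5.png",r.grab_frame("side"))
f=cv2.imread("pics/side4.png")[180:310,200:400];g=cv2.imread("pics/side5.png")[180:310,200:400]
cv2.imwrite("pics/cmp5.png",cv2.resize(np.hstack([f,g]),None,fx=2,fy=2))
p=s["eef_pos"];plan([(p+[0,0,20],s["tcp_rot"],20)],1)
```

```text
15.6 [-0.94686748  0.57550651 -1.14781777] [ 0.03117905  0.13092647 -0.06085548] 0.12470677449264075
-0.01 0.00 -0.10 0.000 0.000 0.000 1; -0.01 0.00 -0.10 0.000 0.000 0.000 1; -0.01 0.00 -0.10 0.000 0.000 0.000 1; -0.01 0.00 -0.10 0.000 0.000 0.000 1; -0.01 0.00 -0.10 0.000 0.000 0.000 1; -0.01 0.00 -0.10 0.000 0.000 0.000 1; -0.01 0.00 -0.10 0.000 0.000 0.000 1; -0.01 0.00 -0.10 0.000 0.000 0.000 1; -0.01 0.00 -0.10 0.000 0.000 0.000 1; -0.01 0.00 -0.10 0.000 0.000 0.000 1
-0.01 0.00 -0.10 0.000 0.000 0.000 1; -0.01 0.00 -0.10 0.000 0.000 0.000 1; -0.01 0.00 -0.10 0.000 0.000 0.000 1; -0.01 0.00 -0.10 0.000 0.000 0.000 1; -0.01 0.00 -0.10 0.000 0.000 0.000 1; -0.01 0.00 -0.10 0.000 0.000 0.000 1; -0.01 0.00 -0.10 0.000 0.000 0.000 1; -0.01 0.00 -0.10 0.000 0.000 0.000 1; -0.01 0.00 -0.10 0.000 0.000 0.000 1; -0.01 0.00 -0.10 0.000 0.000 0.000 1
```

View pics/cmp5.png

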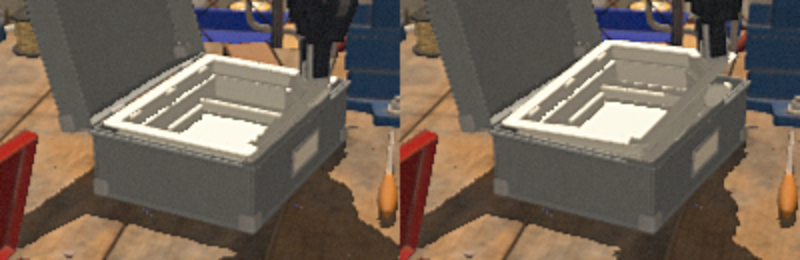

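In the right half the lug corner stands clear of the case while the far left back corner is still at the rim, as it should be. The pull is down to about 1 N. Next I lift straight up with the tilt kept.

Emit:
apply_moves(
  series="-0.01 0.002 -0.1 0 0 0 1; -0.01 0.002 -0.1 0 0 0 1; -0.01 0.002 -0.1 0 0 0 1; -0.01 0.002 -0.1 0 0 0 1; -0.01 0.002 -0.1 0 0 0 1; -0.01 0.002 -0.1 0 0 0 1; -0.01 0.002 -0.1 0 0 0 1; -0.01 0.002 -0.1 0 0 0 1; -0.01 0.002 -0.1 0 0 0 1; -0.01 0.002 -0.1 0 0 0 1",
)

```text
clock: 16.48
eef_pos: [455.7, -284.9, 115.0]
tcp_rot: [3.123, 0.098, 0.512]
contact_force: [1.0, -0.0, -0.7]
opening: 0.124
```

Emit:
apply_moves(
  series="-0.01 0.002 -0.1 0 0 0 1; -0.01 0.002 -0.1 0 0 0 1; -0.01 0.002 -0.1 0 0 0 1; -0.01 0.002 -0.1 0 0 0 1; -0.01 0.002 -0.1 0 0 0 1; -0.01 0.002 -0.1 0 0 0 1; -0.01 0.002 -0.1 0 0 0 1; -0.01 0.002 -0.1 0 0 0 1; -0.01 0.002 -0.1 0 0 0 1; -0.01 0.002 -0.1 0 0 0 1",
)

```text
clock: 17.32
eef_pos: [455.2, -284.8, 124.8]
tcp_rot: [3.124, 0.099, 0.512]
contact_force: [0.3, -0.1, -1.2]
opening: 0.124
```

Run:
```python
from h import *
s=r.sense();print(s["clock"],s["contact_force"],s["wrist_torque"],s["opening"])
for n in("side","wrist"):cv2.imwrite(f"pics/{n}6.png",r.grab_frame(n))
g=cv2.imread("pics/side6.png")[150:310,180:420]
cv2.imwrite("pics/cmp6.png",np.hstack([cv2.resize(g,(480,320)),cv2.resize(cv2.imread("pics/wrist6.png")[:,100:580],(320,320))]))
```

```text
17.3167 [ 0.31664585 -0.14946113 -1.15058201] [0.02274383 0.01753258 0.03696089] 0.12437788233721435
```

View pics/cmp6.png

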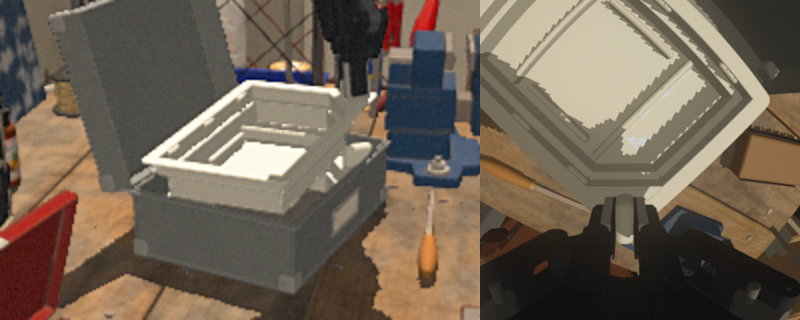

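The top tray is clear of its seat. The blanks and the loaded tray show down in the case, and the load of 1.2 N is the weight of the empty tray alone. Now I lift it to height and then level it.

Emit:
apply_moves(
  series="-0.02 0.003 -0.2 0 0 0 1; -0.04 0.007 -0.4 0 0 0 1; -0.06 0.01 -0.6 0 0 0 1; -0.07 0.012 -0.7 0 0 0 1; -0.08 0.014 -0.8 0 0 0 1; -0.08 0.014 -0.8 0 0 0 1; -0.08 0.014 -0.8 0 0 0 1; -0.08 0.014 -0.8 0 0 0 1; -0.08 0.014 -0.8 0 0 0 1; -0.08 0.014 -0.8 0 0 0 1",
)

```text
clock: 18.25
eef_pos: [455.2, -284.8, 193.1]
tcp_rot: [3.123, 0.099, 0.512]
contact_force: [0.2, -0.7, -0.6]
opening: 0.125
```

Emit:
apply_moves(
  series="-0.08 0.014 -0.8 0 0 0 1; -0.08 0.014 -0.8 0 0 0 1; -0.08 0.014 -0.8 0 0 0 1; -0.08 0.014 -0.8 0 0 0 1; -0.08 0.014 -0.8 0 0 0 1; -0.08 0.014 -0.8 0 0 0 1; -0.08 0.014 -0.8 0 0 0 1; -0.08 0.014 -0.8 0 0 0 1; -0.06 0.01 -0.6 0 0 0 1; -0.04 0.007 -0.4 0 0 0 1",
)

```text
clock: 19.08
eef_pos: [455.4, -284.8, 267.4]
tcp_rot: [3.123, 0.099, 0.512]
contact_force: [0.5, 0.5, -0.2]
opening: 0.123
```

Run:
```python
from h import *
s=r.sense();print(s["clock"],s["eef_pos"],s["tcp_rot"],s["contact_force"])
plan([((455,-285,270),(np.pi,0,.513),10)],1)
```

```text
19.0833 [ 455.35269816 -284.8491892   267.43521165] [3.1228263  0.09853576 0.51181638] [ 0.50146049  0.53374296 -0.19702159]
-0.01 0.00 -0.03 0.002 0.010 -0.000 1; -0.01 0.00 -0.03 0.002 0.010 -0.000 1; -0.01 -0.00 -0.03 0.002 0.010 -0.000 1; -0.01 -0.00 -0.03 0.002 0.010 -0.000 1; -0.01 -0.00 -0.03 0.002 0.010 -0.000 1; -0.01 -0.00 -0.03 0.002 0.010 -0.000 1; -0.00 -0.00 -0.03 0.002 0.010 -0.000 1; -0.00 -0.00 -0.03 0.002 0.010 -0.000 1; -0.00 -0.00 -0.03 0.002 0.010 -0.000 1; -0.00 -0.00 -0.03 0.002 0.010 -0.000 1
```

Emit:
apply_moves(
  series="0 0 0 0.0018 0.0099 0 1; 0 0 0 0.0018 0.0099 0 1; 0 0 0 0.0018 0.0099 0 1; 0 0 0 0.0018 0.0099 0 1; 0 0 0 0.0018 0.0099 0 1; 0 0 0 0.0018 0.0099 0 1; 0 0 0 0.0018 0.0099 0 1; 0 0 0 0.0018 0.0099 0 1; 0 0 0 0.0018 0.0099 0 1; 0 0 0 0.0018 0.0099 0 1",
)

```text
clock: 19.92
eef_pos: [455.1, -284.8, 266.5]
tcp_rot: [-3.141, -0.001, 0.513]
contact_force: [0.5, 0.7, -0.3]
opening: 0.124
```

Emit:
apply_moves(
  series="0 0 0 0 0 0 1; 0 0 0 0 0 0 1; 0 0 0 0 0 0 1; 0 0 0 0 0 0 1; 0 0 0 0 0 0 1; 0 0 0 0 0 0 1; 0 0 0 0 0 0 1; 0 0 0 0 0 0 1; 0 0 0 0 0 0 1; 0 0 0 0 0 0 1",
)

```text
clock: 20.75
eef_pos: [455.1, -284.7, 266.5]
tcp_rot: [-3.142, -0.0, 0.513]
contact_force: [-0.8, 0.4, -0.9]
opening: 0.122
```

Run:
```python
from h import *
s=r.sense();print(s["clock"],s["eef_pos"],s["tcp_rot"],s["contact_force"],s["qvel"].round(4))
for n in("side","top"):cv2.imwrite(f"pics/{n}7.png",r.grab_frame(n))
g=cv2.imread("pics/side7.png")[40:300,160:440];t=cv2.imread("pics/top7.png")[120:340,240:480]
cv2.imwrite("pics/cmp7.png",np.hstack([cv2.resize(g,(420,390)),cv2.resize(t,(380,390))]))
```

```text
20.75 [ 455.12204309 -284.73417356  266.46355654] [-3.14159136e+00 -8.17303920e-06  5.12758974e-01] [-0.79936578  0.39665819 -0.89683623] [-0.0016 -0.0014  0.0001 -0.0007 -0.0001 -0.0012]
```

View pics/cmp7.png

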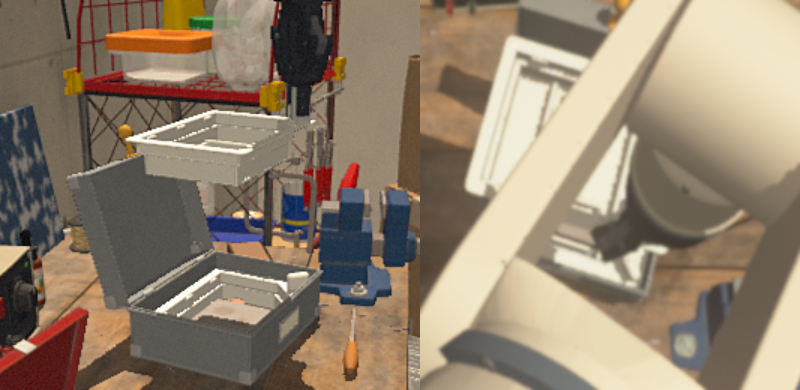

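The left half shows the tray up above the case, the lower tray with its contents down, and the lid open. I check the tray's level by projecting the expected level flange corners into the side view.

Run:
```python
from h import *
i=r.camera_info("side");K=np.array(i["K"]);E=np.linalg.inv(i["extrinsics"])
p=np.array([455.1,-284.7]);Rz=Ro.from_euler("z",-.272)
for nm,c,obs in(("BL",(69,94),(246.7,133.3)),("FL",(-69,94),(318.7,148)),("BR",(69,-94),(298.7,114.7))):
    w=Rz.apply([c[0]+53,c[1]+78,0])+np.r_[p,247.6];q=E[:3,:3]@w+E[:3,3]
    v=K@(q/q[2]);print(nm,v[:2].round(1),obs,"px/mm",(K[0,0]/q[2]).round(2))
```

```text
BL [238.5 132. ] (246.7, 133.3) px/mm 0.66
FL [319.1 141.7] (318.7, 148) px/mm 0.71
BR [298.9 112.5] (298.7, 114.7) px/mm 0.55
```

Run:
```python
from h import *
i=r.camera_info("side");K=np.array(i["K"]);E=np.linalg.inv(i["extrinsics"])
p=np.array([455.1,-284.7]);Rz=Ro.from_euler("z",-.272);P=[]
for c in((69,94),(-69,94),(-69,-94),(69,-94)):
    q=E[:3,:3]@(Rz.apply([c[0]+53,c[1]+78,0])+np.r_[p,247.6])+E[:3,3];P.append((K@(q/q[2]))[:2])
f=cv2.imread("pics/side7.png")[95:195,225:385];f=cv2.resize(f,None,fx=5,fy=5,interpolation=cv2.INTER_CUBIC)
cv2.polylines(f,[((np.array(P)-[225,95]+.5)*5).astype(int)],True,(0,0,255),1);cv2.imwrite("pics/lev.png",f)
```

```text
(no output)
```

View pics/lev.png

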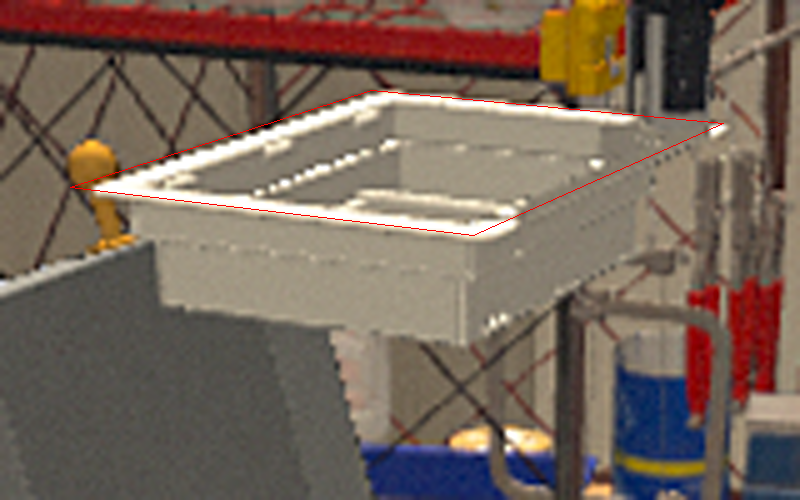

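The level outline falls on the flange at all four corners to within about 1 px, so the tray is level. Its underside is at about 210 mm, roughly 148 mm above the case rim.

```bash
python3 -c "
from rig import r
print(r.sense()['opening'],r.sign_off())"
```

```text
the job is handed in; nothing more can be done
0.11779060296499527 None
```

The job is handed in at about 21 s on the robot's clock: the lid is open and the top tray is held up, level and still, in the fingers.

- **Lid:** I swung it open by the knob to about 1.8 rad and let it go. The side view shows it resting back on its stop.
- **Peel:** I took the tray by the grip lug and tilted it 0.1 rad about the opposite corner, which stayed seated, and then lifted. The pull was about 4 N or less in the readings between moves, and after it came free only about 1 N hung on the gripper, so just the empty tray came up. The last side view shows the loaded tray still down in the case.
- **Final pose:** The underside of the tray is about 148 mm above the case rim. The tray matches a projected level outline to within about 1 px at every corner, the joint speeds are near zero, and the fingers hold the lug with a 60 N grip.

**What did not agree:**
- The first wrist measurement of the knob was 4–6 mm off because the arm was still settling; it agreed when repeated.
- Closing on the knob put about 25 N sideways on the wrist, and I eased that before opening the lid.
- My first reading of the tray's front left corner by eye was about 6 px off. The enlarged overlay cleared that up.

I viewed 12 pictures, two over the budget of 10. I did not touch the tools. The file looks unmoved in the last views, but I did not measure the pliers or the emery block again at the end.

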